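# Draw the long ruler out of the hooded instrument case

### The job

Turn the brass latch on the drawing-instrument case clockwise until it clicks over, so that its arm is off the long ruler, while the ruler still lies in the case. Then tilt the long ruler out past the hood and finish holding it in the gripper, level and still, above the case, all of it at least 100 mm higher than the hood. Do not put it down or let go, and do not disturb the other things.

Things in the scene. Friction and masses are not known exactly. Their poses are not given: they have to be found in the camera images.
- latch_grip (a point): Brass turn-latch on the end block at the case's open end: point on its vertical axis, 96 mm above the table, at grip height. Grip: upright bar 48 mm long, 16 thick, free to hold from 73 to 108 mm above the table, on a hub of 20 mm radius. In line with it a keeper arm, 14 mm wide, reaches 95 mm from the axis, 63 to 71 mm above the table. Site y axis: along bar and arm; z up.
- latch (a joint): Turn of the latch, rad, growing clockwise seen from above. 0: the keeper arm points along the case over the ruler's free end; 1.4: stop, the arm sticks out across the case on its +x side, off the ruler. A spring detent resists by about 0.15 N m at first, less and less up to 0.7, then snaps it on to the far end (a click). Let go before that it springs back to 0.
- case: Fixed wooden drawing-instrument case, a trough. Origin on the table under the middle of its inside; y axis along it towards the hood, z up. Inside x -60 to 60, y -185 to 185 mm; floor top 6 mm above the table. Side walls 8 mm thick, tops at 56 mm. End block y -185 to -239, top at 60 mm, with the latch at y -212. All free of cover for y below 98 mm (see the hood).
- hood_mouth (a point): Middle of the lower edge of the mouth of the case's fixed hood, 68 mm above the table; axes as the case. The hood is as wide as the case, covers it from here (case y = 98 mm) to its end at y = 195 (end wall inside at 185), top 76 mm above the table, open towards -y.
- ruler_center (a point): Centre (half-way up) of the long pale wooden ruler lying loose on the case's floor: a straight bar 340 mm long, 24 wide, 18 thick, brass ends, about 0.17 kg, balanced at its centre. x axis along it towards the hooded end, z up. Some 75 to 85 mm of it lies under the hood: the open top (283 mm) is shorter than the ruler.
- ruler_hood_end (a point): Middle of the ruler's end face under the hood.
- ruler_free_end (a point): Middle of the ruler's other end face, under the latch's keeper arm at the start, 15 to 25 mm from the end block.
- eraser: Bystander: white eraser, 22 x 45 x 12 mm, lying in the case beside the ruler near its free end. Origin under its centre.
- short_ruler: Bystander: a short ruler of the same pale wood, 150 x 24 x 18 mm, on the table. Not the one to take. Origin under its centre.
- mug: Bystander: white mug, 76 mm wide, 90 mm tall. Origin under its centre.
- ink: Bystander: glass ink jar, 52 mm wide, 65 mm tall. Origin under its centre.
- weight: Bystander: brass paperweight, 68 mm wide, 50 mm tall. Origin under its centre.
- book: Bystander: blue book lying flat, 150 x 210 x 30 mm. Origin under its centre.

How it is judged:
On the way, in this order (a step that is already met when the one before it is completed fails the run):
1. the latch is clicked over while the ruler still lies in the case (value of joint latch above 1.15 rad and distance of ruler_center from where it was at the start of the episode below 0.03 m), for 0.2 s.
2. the ruler is wholly out of the case, in the gripper (height (world z) of each of ruler_hood_end, ruler_free_end above 0.15 m and contact force between the fingers and ruler above 0.5 N), for 0.2 s.
At the end, for the whole second after the job is handed in: Latch past 1.15 rad; the fingers hold the ruler, which does not touch the case, is level within 15 degrees, under 40 mm/s, its centre over 165 mm and both ends over 150 mm above the table, its centre within 220 mm of the case origin seen from above (all of step 2 and value of joint latch above 1.15 rad and height (world z) of ruler_center above 0.165 m and contact force between ruler and case below 0.2 N and angle between ruler_center's own x axis and vertical between 1.31 and 1.83 rad and horizontal distance between ruler_center and case below 0.22 m and linear speed of ruler below 0.04 m/s); the arm keeps its last pose, push and grip.
It fails at once if a bystander is disturbed (moved over 40 mm) (distance of any of eraser, short_ruler, mug, ink, weight, book from where it was at the start of the episode above 0.04 m).
It also fails if it takes over 48 s, if anything falls off the work surface, if the arm or the gripper's body presses on something with over 40 N, if the wrist force passes 120 N, or if a joint passes its speed limit or range.

### The arm

A 6-joint arm with a two-finger parallel gripper is mounted at the origin on the work surface. World frame = base frame: x ahead of the robot, y to its left, z up, the work surface at z = 0. Lengths are in m, angles in rad, forces in N, time in s.
With the tool pointing down it reaches from about 0.4 to 0.825 m from the base axis. Payload 7 kg.
Tool frame: the origin (TCP) lies midway between the tips of the shut fingers; the grasp point (between the pads) lies 19 mm behind it; z points along the fingers, y is the line along which they close (so a half turn about z gives the same grasp; the last joint's range is limited). The gripper opens to 88 mm and grips with 3 to 60 N. Pads are 19 mm wide; open, the fingers measure 130 mm over their backs; the gripper's body (78 mm by 193 mm) begins 47 mm behind the grasp point.
Start: joints at [-0.858, 0.359, 0.012, 0, -1.224, -0.288], TCP at [0.278, -0.615, 0.227] pointing down, gripper open.
Joint ranges: [-3.07, 3.07], [-1.43, 2.12], [-1.02, 1.25], [-3.03, 1.67], [-3.05, -0], [-3.03, 3.03]. Speed limits (rad/s): [2.39, 2.39, 3.01, 3.14, 3.14, 3.14].

### API

Orientations are given as a unit quaternion [x, y, z, w].
In Python, from cell import bot gives the robot as it stands. The module is installed in compiled form; this text tells all that it offers.
- The arm moves only by the tool move_arm, never from a script. Its argument "series" is text: rows parted by semicolons, each of 4 numbers parted by spaces: the shift along the tool's x, y, z in cm, then the turn about the tool's z in degrees. In form: x y z yaw; .... A call has 1 to 12 rows; each row shifts and turns the commanded pose from where the row before left it, along the tool's axes as they then stand; what a row does not reach is not made up. A row lasts 1/12 s, in which the tool goes at most 41.7 mm and 7.16 degrees, less where a joint would pass 70% of its speed; a pose out of reach is approached as far as the arm can. A call is refused whole if a number of a shift passes 4.17 or a number of a turn 7.16, either way. A call with a gripper value outside its range is refused whole. "gripper" is the gripper's target within -1 to 1 (shut at 1, half-way at 0, fully open at -1), set as the call begins (left out, the last holds). The fingers move at their own pace and stop on an object; the grip force is fixed at half the most. Time passes only in rows, so rows that do not move let the fingers close. It gives the time, the measured TCP pose, the force, the opening and the grip force at its end, in the units of the state.
- bot.get_state(): the state, without advancing time (a new reading comes with each control period).
- bot.get_image(name): name is "scene" or "top" or "wrist"; returns a dict with "image" (384x512x3 uint8, blue, green, red), "mtx" (3x3 intrinsics, pixels), "rvec" (rotation vector, rad) and "tvec" (3), from world to camera coordinates, as OpenCV has them. Camera axes: x right, y down, z forward; pixel columns grow to the right and rows downward; lengths in m; the calibration is good to about 2 mm. A picture is of the moment at which its call begins. There is no depth.
- bot.job_done(): hands the job in; it is judged then, once.
The state is a dict: "time": time; "joints": joint angles; "qd": joint speeds; "joint_torque": joint torques, N m; "ee_pos": TCP position; "tcp_rot": TCP orientation; "wrist_force": force on the tool from outside, world axes, zero at the start; "torque": the same for the moment, N m; "gripper_width": finger opening in m; "grasp_force": force on a finger pad.
Only numpy, scipy, OpenCV 4.12 (cv2) and the standard library are available. Lean on these libraries where they do the work, as an engineer would, in place of code of your own. Each camera call takes 0.05 s, during which the arm holds its last target. There are 200 camera calls.

## Working session

There is one attempt and no reset: what is moved stays moved. The work goes in short steps, Python scripts to look and compute and a tool call to move; the robot and the scene stay as the last step left them, time stands still between calls to the robot, and variables do not carry over. Pictures are saved under pics/ and viewed, at most 10 in all, crops included, and the job is handed in when it is done.

Besides the shell and the picture viewer there is one more tool, called after "Emit:" by a JSON object that holds its "name" and its "arguments". move_arm: Moves the arm, as the interface text tells. Its arguments: {"type":"object","properties":{"series":{"type":"string"},"gripper":{"type":"number"}},"required":["series"]}

```bash
mkdir -p pics
python3 - <<'E'
from cell import bot
import cv2,numpy as np
ims=[]
for n in("scene","top"):
    d=bot.get_image(n); cv2.imwrite(f"pics/{n}0.png",d["image"])
    np.savez(f"pics/{n}0.npz",**d)
    R=cv2.Rodrigues(np.array(d["rvec"],float))[0]; print(n,-R.T@np.array(d["tvec"]).ravel(), np.array(d["mtx"]).round(1).tolist())
    ims.append(cv2.resize(d["image"],None,fx=1.5,fy=1.5))
cv2.imwrite("pics/t0.png",ims[1]);cv2.imwrite("pics/s0.png",ims[0])
print(bot.get_state())
E
```

```text
scene [1.38889328 0.13699448 0.84265502] [[378.3, 0.0, 245.9], [0.0, 378.3, 188.7], [0.0, 0.0, 1.0]]
top [ 0.30400183 -0.02290389  1.6370482 ] [[428.7, 0.0, 255.0], [0.0, 428.7, 191.8], [0.0, 0.0, 1.0]]
{'time': 0.1, 'joints': array([-8.57913636e-01,  3.59343287e-01,  1.11491510e-02, -2.74264367e-04,
       -1.22409527e+00, -2.88103160e-01]), 'qd': array([-0.00235652, -0.00283213,  0.00106745,  0.00124464,  0.00063599,
        0.00081755]), 'joint_torque': array([-3.07505288e-03, -5.84162629e+01,  2.93753797e+01,  7.01547593e+00,
        1.02200807e-02, -3.02482033e-05]), 'ee_pos': array([ 0.27797021, -0.61463415,  0.22570385]), 'tcp_rot': array([-2.10750862e-01,  9.77539513e-01,  7.16847336e-04, -2.45110948e-04]), 'wrist_force': array([ 0.64057042,  0.11182805, -0.58575278]), 'torque': array([-0.04074345, -0.02868426,  0.02530468]), 'grasp_force': 0.0, 'gripper_width': 0.08778909332079826}
```

View pics/t0.png

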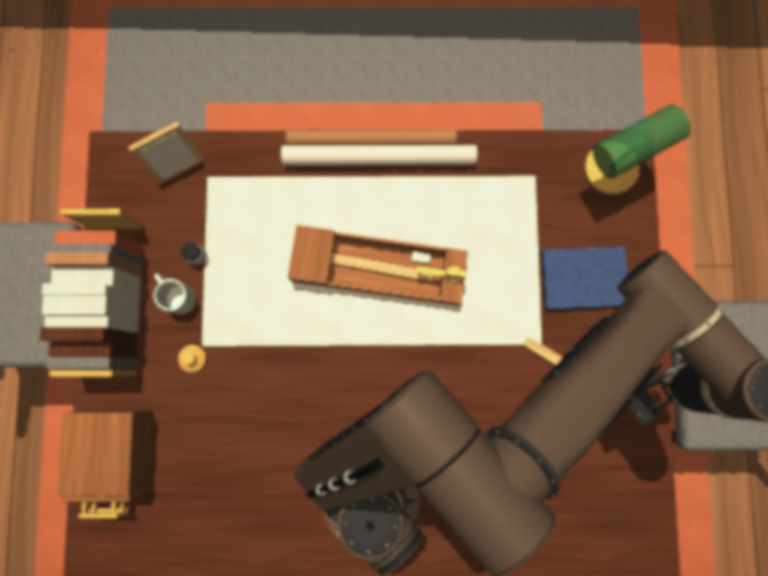

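View pics/s0.png

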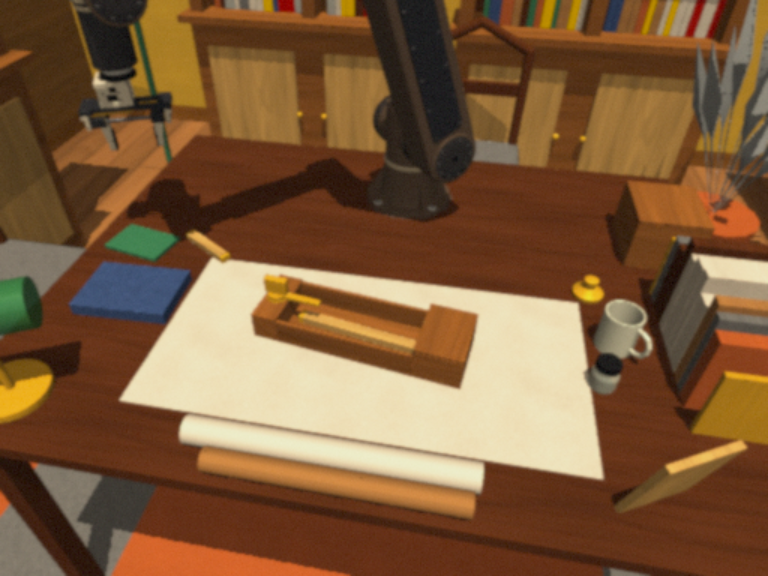

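The top view shows the case with its hood at upper-left (px ~310,258 in the 1.5x view) and the latch at the right end (455,272). The case's y axis runs roughly along world +y, and the eraser is at (421,257). I'll zoom in for the corners.

```bash
cat > h.py <<'E'
import cv2,numpy as np
def ray(d,u,v,z):
    R=cv2.Rodrigues(np.array(d["rvec"],float))[0]; t=np.array(d["tvec"],float).ravel()
    c=-R.T@t; r=R.T@np.linalg.inv(d["mtx"])@np.array([u,v,1.]); return c+r*(z-c[2])/r[2]
def proj(d,P):
    return cv2.projectPoints(np.array(P,float).reshape(-1,3),np.array(d["rvec"],float),np.array(d["tvec"],float),np.array(d["mtx"],float),None)[0][:,0]
E
python3 - <<'E'
import cv2,numpy as np
for n,(a,b,c,e) in {"top":(140,215,185,325),"scene":(175,265,160,325)}.items():
    im=np.load(f"pics/{n}0.npz")["image"][a:b,c:e]
    cv2.imwrite(f"pics/{n}z.png",cv2.resize(im,None,fx=800/(e-c),fy=800/(e-c),interpolation=cv2.INTER_CUBIC))
E
```

```text
(no output)
```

View pics/topz.png

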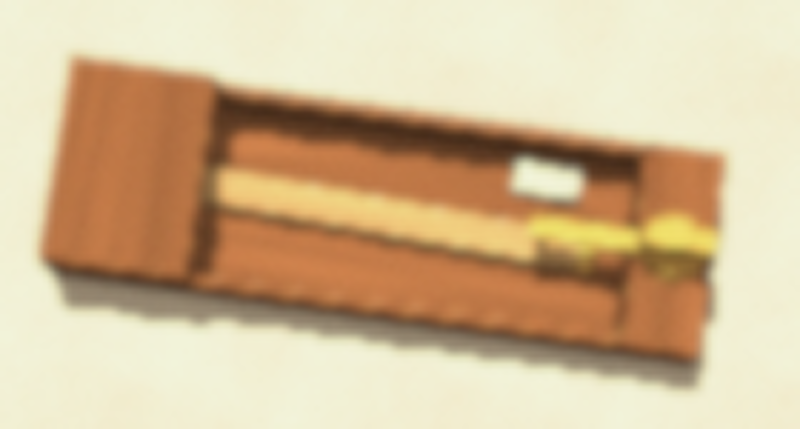

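View pics/scenez.png

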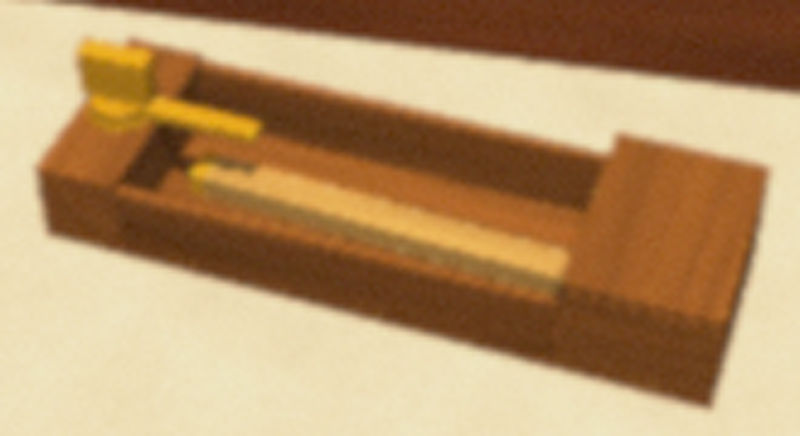

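Top zoom: hood corners are at (75,58), (43,258), (213,80) and end-block corners at (722,155), (700,357). The ruler's visible end at the hood is (215,188), and its edges are visible up to (535,240). I'll fit the case pose rigidly to these.

Run:
```python
import numpy as np,cv2
from scipy.optimize import least_squares
from h import *
d=np.load("pics/top0.npz"); s=800/140
px=lambda u,v:((u+.5)/s-.5+185,(v+.5)/s-.5+140)
C=[(75,58,68,195,76),(43,258,-68,195,76),(213,80,68,98,76),(722,155,68,-239,60),(700,357,-68,-239,60)]
W=np.array([ray(d,*px(u,v),z/1e3)[:2] for u,v,_,_,z in C]); L=np.array([[x,y] for _,_,x,y,_ in C])/1e3
def T(p,L):c,s_=np.cos(p[2]),np.sin(p[2]);return p[:2]+L@np.array([[c,s_],[-s_,c]])
r=least_squares(lambda p:(T(p,L)-W).ravel(),[.55,0,0]);p=r.x;print("case",p,np.degrees(p[2]),(r.fun*1e3).round(1))
print("latch",T(p,np.array([[0,-.212]])))
# ruler mask in both views
inv=lambda w:(w-p[:2])@np.array([[np.cos(p[2]),-np.sin(p[2])],[np.sin(p[2]),np.cos(p[2])]])
for a,n in(((222,170),"far"),((218,208),"near"),((530,217),"far"),((530,262),"near")):
    w=ray(d,*px(*a),.024);print("ruler edge",n,(inv(w[:2])*1e3).round(1))
for a in((662,213),(660,275),(715,240),(535,215),(532,240)):print("brass",(inv(ray(d,*px(*a),.071)[:2])*1e3).round(1))
for a in((510,190),(515,155),(585,165),(582,203)):print("eraser",(inv(ray(d,*px(*a),.018)[:2])*1e3).round(1))
e=np.load("pics/scene0.npz");s2=800/165
q=lambda u,v:((u+.5)/s2-.5+160,(v+.5)/s2-.5+175)
for u,v,z in((620,133,.076),(768,168,.076),(40,168,.06),(715,320,.076)):print("scene",(inv(ray(e,*q(u,v),z)[:2])*1e3).round(1))
for u,v in((195,188),(205,162),(258,165),(568,250),(556,285)):print("scene ruler",(inv(ray(e,*q(u,v),.024)[:2])*1e3).round(1))
np.save("case.npy",p)
```

```text
case [ 0.57799222  0.00287422 -0.14570598] -8.348337893786143 [ 0.8  3.3 -2.1  4.2  1.7 -2.7  0.6 -3.7 -1.  -1.2]
latch [[ 0.54721174 -0.20687936]]
ruler edge far [17.1 90.7]
ruler edge near [-8.8 89.5]
ruler edge far [  14.6 -117.6]
ruler edge near [ -15.5 -121.6]
brass [  21.1 -200.4]
brass [ -19.4 -204.3]
brass [   8.4 -236.7]
brass [   8.2 -119.1]
brass [  -8.4 -119.3]
eraser [  32. -102.]
eraser [  56.1 -102.1]
eraser [  56.  -149.6]
eraser [  30. -151.]
scene [-64.  102.2]
scene [-62.8 195.4]
scene [  68.9 -233.5]
scene [ 70.4 190.1]
scene ruler [  20.1 -153.2]
scene ruler [  -4.5 -157. ]
scene ruler [ -13.2 -123.3]
scene ruler [-5.2 87.8]
scene ruler [25.8 88.7]
```

The case is at (0.578, 0.003) with yaw -8.3°. The scene view agrees to within about 3 mm, so the latch should be at about (0.548, -0.207). The ruler centre is near case (2, 5) mm. I'll align the yaw and travel to above the latch.

Emit:
{"name": "move_arm", "arguments": {"series": "0 0 0 -7.16;0 0 0 -7.16;0 0 0 -7.16;0 0 0 -7.16;0 0 0 -7.16;0 0 0 -7.16;0 0 0 -7.16;0 0 0 -7.16;-3.2 -1.5 0 0;-3.2 -1.5 0 0;-3.2 -1.5 0 0;-3.2 -1.5 0 0", "gripper": -1}}

```text
time: 1.1
ee_pos: [0.3564, -0.4957, 0.226]
tcp_rot: [-0.653, 0.757, 0.001, -0.0]
wrist_force: [0.7, -0.2, -0.3]
gripper_width: 0.0874
grasp_force: 0.0
```

Emit:
{"name": "move_arm", "arguments": {"series": "-3.2 -1.5 0 0;-3.2 -1.5 0 0;-3.2 -1.5 0 0;-3.2 -1.5 0 0;-3.2 -1.5 0 0;-3.2 -1.5 0 0;-3.2 -1.5 0 0;-3.2 -1.5 0 0;-3.2 -1.5 0 0;-2.6 -1.0 0 0;0 0 0 0;0 0 0 0"}}

```text
time: 2.1
ee_pos: [0.5459, -0.2061, 0.226]
tcp_rot: [-0.655, 0.756, 0.0, -0.0]
wrist_force: [-0.2, -1.3, 0.2]
gripper_width: 0.0876
grasp_force: 0.0
```

```bash
cat >> h.py <<'E'
P=np.load("case.npy") if __import__("os").path.exists("case.npy") else None
def c2w(x,y):
    c,s=np.cos(P[2]),np.sin(P[2]); return np.array([P[0]+c*x-s*y,P[1]+s*x+c*y])
def w2c(w):
    c,s=np.cos(P[2]),np.sin(P[2]); a=np.asarray(w)[:2]-P[:2]; return np.array([c*a[0]+s*a[1],-s*a[0]+c*a[1]])
def st(bot):
    from scipy.spatial.transform import Rotation as R
    s=bot.get_state(); r=R.from_quat(s["tcp_rot"]).as_matrix()
    print("t",round(s["time"],2),"case mm",(w2c(s["ee_pos"])*1e3).round(1),"z",round(s["ee_pos"][2]*1e3,1),"toolx yaw rel -casey deg",round(np.degrees(np.arctan2(r[1,0],r[0,0])-P[2]+np.pi/2)%360,2),"tilt",round(np.degrees(np.arccos(-r[2,2])),2),"F",np.round(s["wrist_force"],1),"w",round(s["gripper_width"]*1e3,1),"g",round(s["grasp_force"],1)); return s
E
python3 - <<'E'
from h import *; from cell import bot
st(bot); d=bot.get_image("wrist"); np.savez("pics/w1.npz",**d)
im=d["image"].copy()
print(proj(d,[[*c2w(0,-.212),.108],[*c2w(0,-.236),.108],[*c2w(0,-.117),.071],[*c2w(0,-.188),.108]]).round(0))
cv2.imwrite("pics/w1.png",im)
E
```

```text
t 2.1 case mm [  -1.5 -211.5] z 226.0 toolx yaw rel -casey deg 0.12 tilt 0.06 F [-0.2 -1.3  0.2] w 87.6 g 0.0
[[256. 185.]
 [256. 164.]
 [256. 245.]
 [256. 206.]]
```

View pics/w1.png

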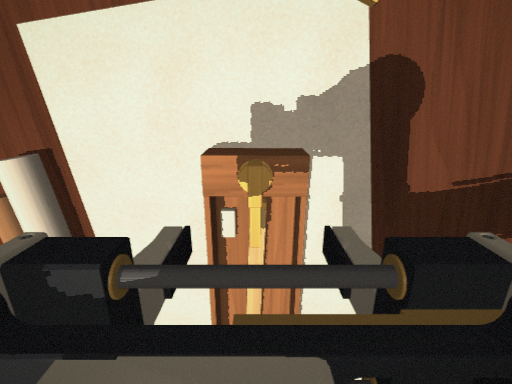

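The wrist view shows the hub at (255,178), the keeper arm running down to (257,248) and the eraser at (228,222). The column matches the prediction of 256. I'll check the along-axis position with colour masks.

Run:
```python
from h import *
d=np.load("pics/w1.npz");h=cv2.cvtColor(d["image"],cv2.COLOR_BGR2HSV)
m=((h[...,0]>20)&(h[...,0]<32)&(h[...,1]>110))[150:275,200:310]
for v in range(0,125,4):
    c=np.where(m[v])[0]
    if len(c):print(v+150,c.min()+200,c.max()+200,len(c), end=' | ')
print()
print("hub pred 20mm r z.072",proj(d,[[*c2w(x,y),.072] for x,y in((0,-.212),(.02,-.212),(-.02,-.212),(0,-.232),(0,-.192))]).round(0).tolist())
print("block/wall corners pred",proj(d,[[*c2w(x,-.239),.06] for x in(.068,-.068)]+[[*c2w(x,-.185),.06] for x in(.068,-.068)]).round(0).tolist())
```

```text
182 239 269 8 | 186 241 247 7 | 190 245 247 3 | 198 249 260 12 | 202 249 259 11 | 206 249 259 11 | 210 250 260 11 | 214 250 260 11 | 218 250 260 11 | 222 250 260 11 | 226 250 260 11 | 230 250 264 11 | 234 250 263 11 | 238 250 259 10 | 242 250 263 12 | 246 250 260 8 | 250 259 259 1 | 254 259 259 1 | 258 249 262 4 | 262 262 262 1 | 
hub pred 20mm r z.072 [[256.0, 177.0], [240.0, 177.0], [273.0, 177.0], [256.0, 161.0], [256.0, 192.0]]
block/wall corners pred [[201.0, 153.0], [311.0, 153.0], [204.0, 195.0], [309.0, 195.0]]
```

The case pose is confirmed to about 1 mm. I'll descend onto the bar with TCP at z 78 and close.

Emit:
{"name": "move_arm", "arguments": {"series": "0 -0.2 2.5 0;0 0 2.5 0;0 0 2.5 0;0 0 2.5 0;0 0 2.5 0;0 0 1.5 0;0 0 0.8 0;0 0 0 0;0 0 0 0"}}

```text
time: 2.9
ee_pos: [0.5473, -0.2086, 0.0789]
tcp_rot: [-0.653, 0.757, -0.0, -0.0]
wrist_force: [0.1, 0.6, 0.3]
gripper_width: 0.0878
grasp_force: 0.0
```

Emit:
{"name": "move_arm", "arguments": {"series": "0 0 0 0;0 0 0 0;0 0 0 0;0 0 0 0;0 0 0 0;0 0 0 0;0 0 0 0;0 0 0 0;0 0 0 0;0 0 0 0;0 0 0 0;0 0 0 0", "gripper": 1}}

```text
time: 3.9
ee_pos: [0.5482, -0.208, 0.0786]
tcp_rot: [-0.654, 0.757, -0.001, 0.0]
wrist_force: [1.9, -0.2, 0.3]
gripper_width: 0.0161
grasp_force: 30.0
```

Emit:
{"name": "move_arm", "arguments": {"series": "0 0 0 5;0 0 0 6;0 0 0 7;0 0 0 7;0 0 0 7;0 0 0 7;0 0 0 7;0 0 0 7;0 0 0 7;0 0 0 7;0 0 0 7;0 0 0 5"}}

```text
time: 4.9
ee_pos: [0.5461, -0.2059, 0.0786]
tcp_rot: [-0.019, 1.0, 0.001, -0.001]
wrist_force: [-5.4, 14.7, 8.4]
gripper_width: 0.0161
grasp_force: 30.0
```

Emit:
{"name": "move_arm", "arguments": {"series": "0 0 0 0;0 0 0 0;0 0 0 0"}}

```text
time: 5.15
ee_pos: [0.5461, -0.2059, 0.0786]
tcp_rot: [-0.023, 1.0, 0.001, -0.001]
wrist_force: [-5.5, 12.4, 8.4]
gripper_width: 0.0157
grasp_force: 30.0
```

Run:
```python
from h import *; from cell import bot
st(bot)
```

```text
t 5.15 case mm [  -1.2 -211.2] z 78.6 toolx yaw rel -casey deg 280.94 tilt 0.18 F [-5.5 12.4  8.4] w 15.7 g 30.0
```

The latch turned about 79° with the bar. I'll release, lift, turn back and move above the ruler's centre.

Emit:
{"name": "move_arm", "arguments": {"series": "0 0 0 0;0 0 0 0;0 0 0 0;0 0 0 0;0 0 0 0;0 0 0 0;0 0 -3 0;0 0 -4 0;0 0 -4 0;0 0 -2 0;0 0 0 -7;0 0 0 -7", "gripper": -1}}

```text
time: 6.15
ee_pos: [0.5483, -0.2081, 0.2107]
tcp_rot: [-0.147, 0.989, -0.0, 0.002]
wrist_force: [-0.3, 0.1, -0.4]
gripper_width: 0.0866
grasp_force: 0.0
```

Emit:
{"name": "move_arm", "arguments": {"series": "0 0 0 -7;0 0 0 -7;0 0 0 -7;0 0 0 -7;0 0 0 -7;0 0 0 -7;0 0 0 -7;0 0 0 -7;0 0 0 -7;0 0 0 -2;-4 -0.3 0 0;-4 0 0 0", "gripper": 0}}

```text
time: 7.15
ee_pos: [0.562, -0.13, 0.2083]
tcp_rot: [-0.652, 0.758, -0.0, -0.0]
wrist_force: [0.5, 0.7, -1.4]
gripper_width: 0.0436
grasp_force: 0.0
```

Emit:
{"name": "move_arm", "arguments": {"series": "-4 0 0 0;-4 0 0 0;-4 0 0 0;-1.7 0 0 0;0 0 0 0;0 0 0 0"}}

```text
time: 7.65
ee_pos: [0.582, 0.0074, 0.2084]
tcp_rot: [-0.654, 0.756, 0.0, -0.0]
wrist_force: [0.4, -0.7, 0.1]
gripper_width: 0.0437
grasp_force: 0.0
```

Run:
```python
from h import *; from cell import bot
st(bot); d=bot.get_image("wrist"); np.savez("pics/w2.npz",**d)
cv2.imwrite("pics/w2.png",cv2.resize(d["image"],(768,576)))
print(proj(d,[[*c2w(x,y),.024] for x,y in((-.01,-.165),(.014,-.165),(0,-.05))]+[[*c2w(.0,-.212),.108],[*c2w(.095,-.212),.071]]).round(0).tolist())
```

```text
t 7.65 case mm [3.3 5.1] z 208.4 toolx yaw rel -casey deg 0.09 tilt 0.02 F [ 0.4 -0.7  0.1] w 43.7 g 0.0
[[269.0, 26.0], [248.0, 26.0], [260.0, 129.0], [262.0, -74.0], [157.0, -48.0]]
```

View pics/w2.png

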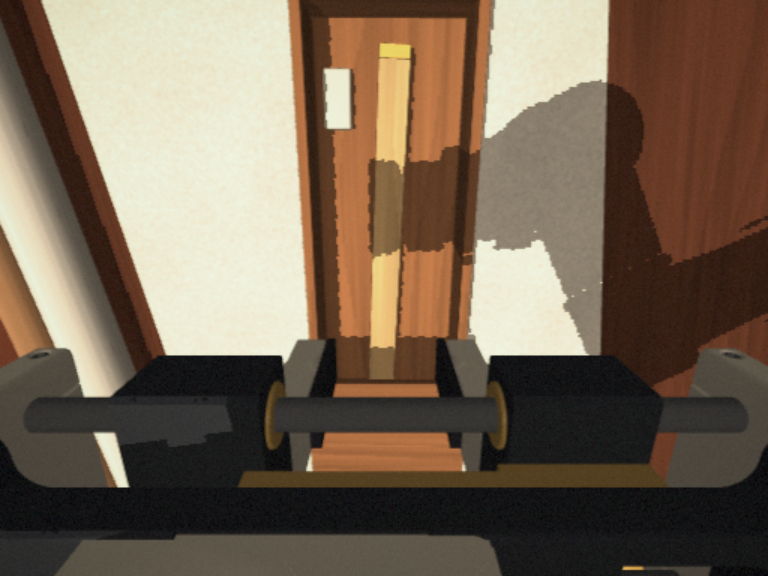

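The wrist view shows the ruler's brass free end at (395,45) in the 1.5x view and its body down to (382,375), still lying in the case with a slight angle. I'll compute the ruler line and check the latch in the top/scene image.

Run:
```python
from h import *; from cell import bot
d=np.load("pics/w2.npz")
for u,v in((395,43),(395,70),(388,193),(384,300),(382.5,372)):print((w2c(ray(d,u/1.5,v/1.5,.024))*1e3).round(1))
e=bot.get_image("scene");cv2.imwrite("pics/s3.png",cv2.resize(e["image"][150:290,130:330],(800,560),interpolation=cv2.INTER_CUBIC))
print(((proj(e,[[*c2w(.095,-.212),.067],[*c2w(0,-.212),.108]])-[130,150])*4).round(0))
```

```text
[  -3.1 -162.1]
[  -3.3 -143.8]
[  1.9 -50.8]
[ 5.3 45.4]
[  6.8 120.4]
[[160. 260.]
 [212. 139.]]
```

View pics/s3.png

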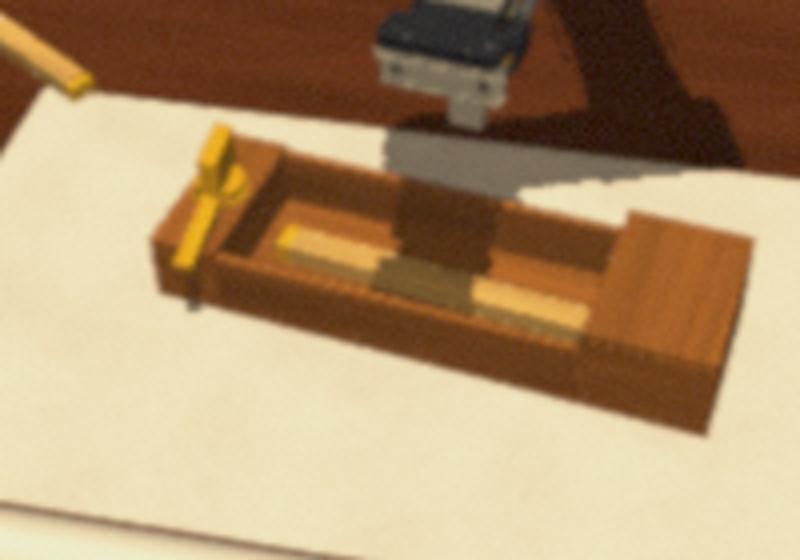

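The latch arm stays across the case, with its tip at (185,265). The ruler's centre is at about case (4, 8) mm, turned 2.2°. I'll descend and grip at the centre.

Emit:
{"name": "move_arm", "arguments": {"series": "-0.1 -0.1 4 2.2;0 0 4 0;0 0 4 0;0 0 3 0;0 0 2.5 0;0 0 1.3 0;0 0 0.6 0;0 0 0.4 0;0 0 0 0;0 0 0 0"}}

```text
time: 8.58
ee_pos: [0.5838, 0.0069, 0.0115]
tcp_rot: [-0.639, 0.769, -0.0, 0.001]
wrist_force: [0.4, -0.3, 0.3]
gripper_width: 0.0435
grasp_force: 0.0
```

Emit:
{"name": "move_arm", "arguments": {"series": "0 0 0 0;0 0 0 0;0 0 0 0;0 0 0 0;0 0 0 0;0 0 0 0;0 0 0 0;0 0 0 0", "gripper": 1}}

```text
time: 9.25
ee_pos: [0.5831, 0.0073, 0.0112]
tcp_rot: [-0.639, 0.769, -0.0, 0.0]
wrist_force: [-2.9, 1.0, 5.7]
gripper_width: 0.024
grasp_force: 30.0
```

Run:
```python
from h import *; from cell import bot
st(bot)
```

```text
t 9.25 case mm [4.4 5.2] z 11.2 toolx yaw rel -casey deg 357.78 tilt 0.02 F [-2.9  1.   5.7] w 24.0 g 30.0
```

Emit:
{"name": "move_arm", "arguments": {"series": "0 0 -1 0;0 0 -1 0;0 0 -1 0;0 0 -1 0;0 0 -0.6 0;0 0 -0.6 0;0 0 -0.6 0;0 0 -0.6 0;0 0 0 0"}}

```text
time: 10.0
ee_pos: [0.5832, 0.0072, 0.0756]
tcp_rot: [-0.639, 0.769, -0.0, 0.0]
wrist_force: [0.1, -0.5, -4.1]
gripper_width: 0.0243
grasp_force: 30.0
```

Run:
```python
from h import *; from cell import bot
st(bot); d=bot.get_image("scene"); np.savez("pics/s4.npz",**d)
cv2.imwrite("pics/s4.png",cv2.resize(d["image"][110:290,130:360],(767,600),interpolation=cv2.INTER_CUBIC))
```

```text
t 10.0 case mm [4.6 5. ] z 75.6 toolx yaw rel -casey deg 357.78 tilt 0.03 F [ 0.1 -0.5 -4.1] w 24.3 g 30.0
```

View pics/s4.png

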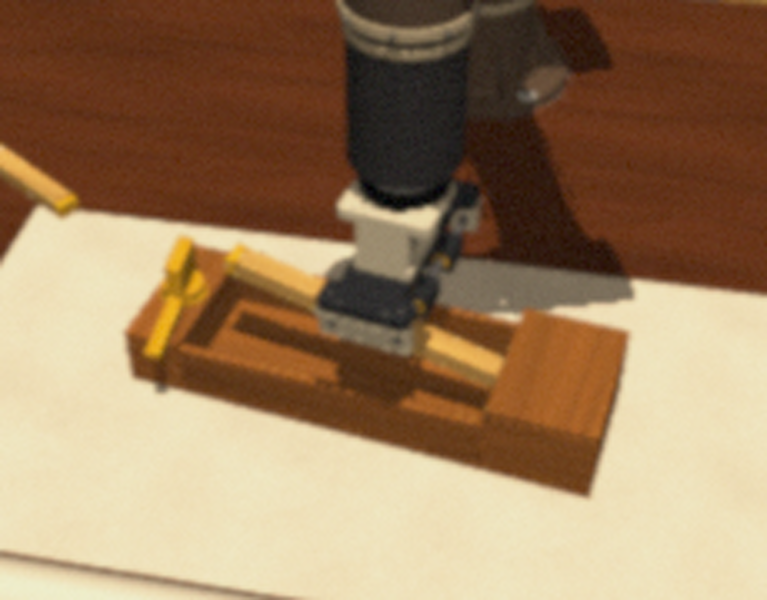

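It is tilting about the hood lip as planned: free end up at (237,262), contact force about 4 N. I'll lift a little more, then draw it out along the slope.

Emit:
{"name": "move_arm", "arguments": {"series": "0 0 -0.6 0;0 0 -0.6 0;0 0 -0.6 0;0 0 -0.5 0;1 0 -0.45 0;1 0 -0.45 0;1 0 -0.45 0;1 0 -0.45 0;1 0 -0.45 0"}}

```text
time: 10.8
ee_pos: [0.5737, -0.0432, 0.1208]
tcp_rot: [-0.639, 0.769, -0.0, 0.0]
wrist_force: [-0.3, 0.4, -3.1]
gripper_width: 0.0235
grasp_force: 30.0
```

Emit:
{"name": "move_arm", "arguments": {"series": "1 0 -0.45 0;1 0 -0.45 0;1 0 -0.45 0;1 0 -0.45 0;1 0 -0.45 0;1 0 -0.45 0;0 0 0 0;0 0 0 0"}}

```text
time: 11.47
ee_pos: [0.563, -0.1016, 0.1474]
tcp_rot: [-0.638, 0.77, -0.0, 0.0]
wrist_force: [0.2, 0.4, -2.6]
gripper_width: 0.0238
grasp_force: 30.0
```

Run:
```python
from h import *; from cell import bot
st(bot); d=bot.get_image("scene"); np.savez("pics/s5.npz",**d)
cv2.imwrite("pics/s5.png",cv2.resize(d["image"][90:290,100:360],(780,600),interpolation=cv2.INTER_CUBIC))
```

```text
t 11.47 case mm [   0.3 -105.5] z 147.4 toolx yaw rel -casey deg 357.7 tilt 0.04 F [ 0.2  0.4 -2.6] w 23.8 g 30.0
```

View pics/s5.png

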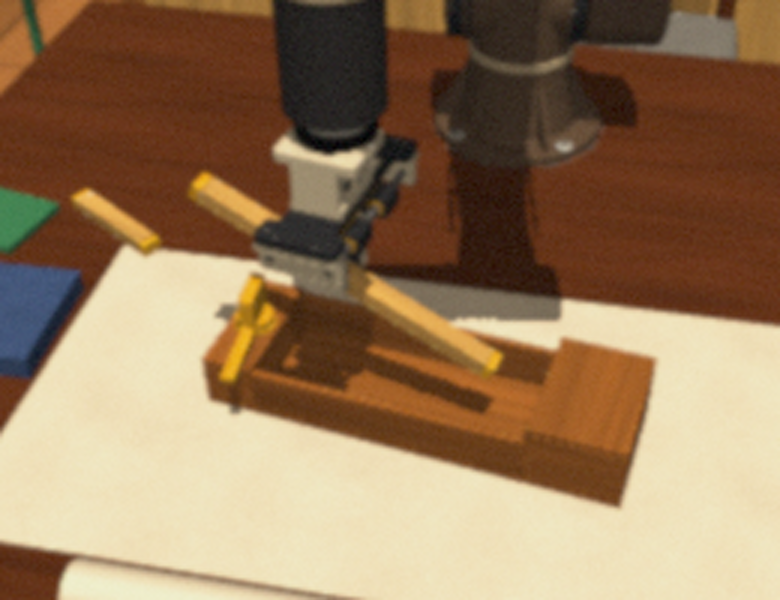

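The ruler is free of the hood, with its hood end at (492,362) and tilted about 22°. I'll raise it, carry it back over, and press its low end on the hood top to level it.

Emit:
{"name": "move_arm", "arguments": {"series": "0 0 -2 0;0 0 -2.5 0;0 0 -2.5 0;0 0 -1 0;-2 0 0 0;-2 0 0 0;-2 0 0 0;-2 0 0 0;-1 0 0 0;0 0 2 0;0 0 2 0;0 0 1.5 0"}}

```text
time: 12.52
ee_pos: [0.5787, -0.0119, 0.1701]
tcp_rot: [-0.639, 0.769, 0.001, -0.001]
wrist_force: [0.2, -0.4, -3.6]
gripper_width: 0.0239
grasp_force: 30.0
```

Emit:
{"name": "move_arm", "arguments": {"series": "0 0 1 0;0 0 1 0;0 0 1 0;0 0 1 0;0 0 0.7 0;0 0 0.7 0;0 0 0.7 0;0 0 0.7 0;0 0 0.7 0;0 0 0.5 0;0 0 0 0;0 0 0 0"}}

```text
time: 13.52
ee_pos: [0.5794, -0.0124, 0.0918]
tcp_rot: [-0.639, 0.769, 0.0, -0.0]
wrist_force: [-0.6, -0.8, -1.6]
gripper_width: 0.0236
grasp_force: 30.0
```

Run:
```python
from h import *; from cell import bot
st(bot)
```

```text
t 13.52 case mm [  3.6 -14.9] z 91.8 toolx yaw rel -casey deg 357.78 tilt 0.02 F [-0.6 -0.8 -1.6] w 23.6 g 30.0
```

Emit:
{"name": "move_arm", "arguments": {"series": "0 0 0.4 0;0 0 0.4 0;0 0 0 0;0 0 -1 0;0 0 -2 0;0 0 -2 0;0 0 -2 0;0 0 -2 0;0 0 -2 0;0 0 -2 0;0 0 -1 0;0 0 0 0"}}

```text
time: 14.52
ee_pos: [0.5807, -0.0123, 0.2272]
tcp_rot: [-0.639, 0.769, -0.001, 0.002]
wrist_force: [0.4, 1.3, -1.3]
gripper_width: 0.0233
grasp_force: 30.0
```

Emit:
{"name": "move_arm", "arguments": {"series": "0 0 0 0;0 0 0 0;0 0 0 0;0 0 0 0"}}

```text
time: 14.85
ee_pos: [0.5789, -0.0126, 0.2228]
tcp_rot: [-0.639, 0.769, 0.001, -0.001]
wrist_force: [0.4, -0.1, -1.6]
gripper_width: 0.024
grasp_force: 30.0
```

Run:
```python
from h import *; from cell import bot
st(bot); d=bot.get_image("scene"); np.savez("pics/s6.npz",**d)
cv2.imwrite("pics/s6.png",cv2.resize(d["image"][60:290,100:390],(756,600),interpolation=cv2.INTER_CUBIC))
```

```text
t 14.85 case mm [  3.1 -15.1] z 222.8 toolx yaw rel -casey deg 357.76 tilt 0.13 F [ 0.4 -0.1 -1.6] w 24.0 g 30.0
```

View pics/s6.png

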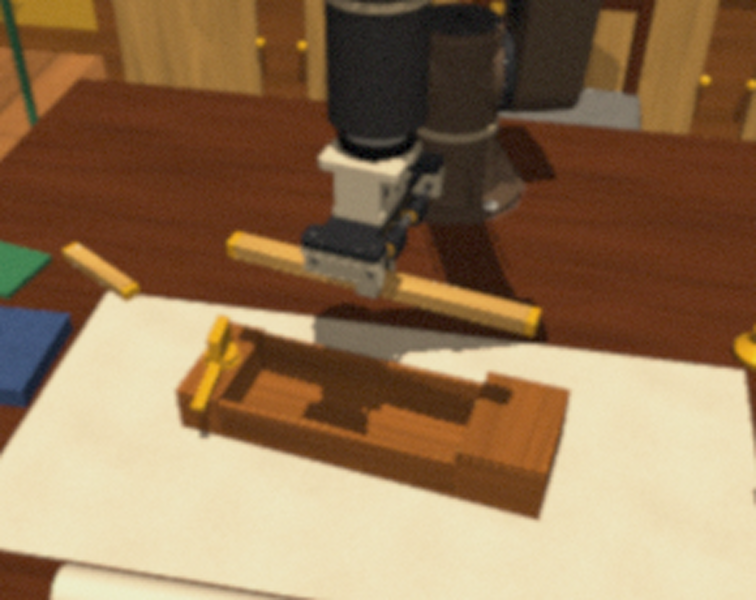

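The ruler hangs nearly level, from (237,245) to (532,320) and parallel to the case, and the latch is still over. I'll check the end heights before handing in.

Run:
```python
from h import *; from cell import bot
d=np.load("pics/s6.npz");s=600/230
R=cv2.Rodrigues(d["rvec"])[0];c=-R.T@d["tvec"].ravel();a=P[2];n=np.array([np.cos(a),np.sin(a),0]);P0=np.array([*c2w(.003,0),0])
z=[]
for u,v in((237,245),(532,320)):
    r=R.T@np.linalg.inv(d["mtx"])@np.array([u/s+100,v/s+60,1]);p=c+r*(n@(P0-c))/(n@r);z.append(p[2]);print((w2c(p)*1e3).round(),round(p[2]*1e3))
st(bot)
if min(z)>.185 and abs(z[0]-z[1])<.05: print(bot.job_done())
```

```text
[   3. -172.] 233
[  3. 152.] 216
t 14.9 case mm [  3.2 -15.1] z 223.0 toolx yaw rel -casey deg 357.76 tilt 0.11 F [-0.1  0.9 -1.8] w 23.9 g 30.0
the job is handed in; nothing more can be done
None
```

I clicked the latch over with the ruler still in the case, then tilted the ruler out and handed the job in at about 15 s. It was held about 3° off level, with its ends about 216 and 233 mm above the table (hood top 76 mm); no verdict was returned.

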